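Set two coasters overhanging a serving riser

ROBOT

A 7-joint arm with a two-finger parallel gripper is mounted at the origin on a cart in front of the work surface, level with it; the furniture and walls round the work are solid. World frame = base frame: x ahead of the robot, y to its left, z up, the work surface at z = 0. Lengths are in mm, angles in rad, forces in N, time in s.
With the tool pointing down it reaches from about 425 to 975 mm from the base axis. Payload 16.7 kg.
Tool frame: the origin (TCP) lies at the very end of the fingers, on their centre line; the grasp point (between the pads) lies 19 mm behind it; z points along the fingers, y is the line along which they close (so a half turn about z gives the same grasp; the last joint's range is limited). The gripper opens to 85 mm and grips with 20 to 120 N. Pads are 22 mm wide; open, the fingers measure 114 mm over their backs; the gripper's body (76 mm by 85 mm) begins 54 mm behind the grasp point. The pads swing forward as they close: fully open they stand 13 mm farther back than shut.
Start: joints at [-1.349, 0.426, 0.074, 1.606, -0.034, 1.111, -0.067], TCP at [245.225, 628.841, 231.302] pointing down, gripper open.
Joint ranges: [-2.85, 2.85], [-0.5, 2.14], [-1.23, 1.37], [0.21, 2.46], [-1.02, 4.16], [0.16, 2.05], [-2.73, 2.73]. Speed limits (rad/s): [1.89, 1.89, 2.39, 2.39, 3.01, 3.01, 3.01].

INTERFACE

Orientations are given as a rotation vector (axis times angle).
In Python, from workcell import bot, imaging, sense gives the robot as it stands (bot), with the cameras (imaging) and the readings as plain functions.
- The arm moves only by the shell command python3 inch.py 'ROWS' [FORCE]. ROWS is a JSON object whose key "segments" holds a list of rows, 1 to 5 of them, each of 7 numbers: dx, dy, dz in shares of 0.25 m (1.0 is 0.25 m), then a rotation vector rx, ry, rz in a scale on which 1.0 is 45 degrees, then the finger opening in mm; each row shifts and turns the commanded pose from where the row before left it, along the tool's axes as they then stand; what a row does not reach is not made up. A row lasts 1/12 s, in which the tool goes at most 41.7 mm and 0.125 rad, less where a joint would pass 70% of its speed; a pose out of reach is approached as far as the arm can. The fingers move at their own pace and stop on an object; FORCE is the grip in N (left out, the last holds). Time passes only in rows, so rows that do not move let the fingers close. It prints the time, the measured TCP pose, the force, the opening and the grip force at its end. A shift or turn number past 1, either way, is cut back to 1. Input that does not fit is refused with a message, and nothing moves.
- sense(): the state, without advancing time (a new reading comes with each control period).
- imaging.capture(name): name is "scene" or "top" or "wrist"; returns the picture (420x560x3 uint8, red, green, blue); there is no depth.
- imaging.camera_info(name): a dict with "camera_matrix" (3x3 intrinsics, pixels), "rvec" (rotation vector, rad) and "tvec" (3), from world to camera coordinates, as OpenCV has them; the wrist camera has in their place "tool_from_camera" (4x4, takes a point from camera to tool coordinates, whose origin is the TCP and whose axes are the flange's). Camera axes: x right, y down, z forward; pixel columns grow to the right and rows downward; lengths in mm; the calibration is good to about 2 mm. A picture is of the moment at which its call begins: read the wrist's pose just before it. camera_info takes no time and is no camera call.
- bot.finish_job(): hands the job in; it is judged then, once.
The state is a dict: "clock": time; "q": joint angles; "joint_velocities": joint speeds; "joint_efforts": joint torques, N m; "eef_pos": TCP position; "ee_rot": TCP orientation; "ft_force": force on the tool from outside, world axes, zero at the start; "ft_torque": the same for the moment, N m; "gripper_width": finger opening in mm; "finger_force": force on a finger pad.
Only numpy, scipy, OpenCV 4.12 (cv2) and the standard library are available. Lean on these libraries where they do the work, as an engineer would, in place of code of your own. Each camera call takes 0.05 s, during which the arm holds its last target. There are 200 camera calls.

TASK

Two flat slate coasters, one square and one round, lie on the low wooden riser. Push each one along the board toward the riser's front edge (the long edge nearest the robot) until about a third of its width hangs over, ready for a guest to take from below, with the square one squared up to that edge. Slide them only: do not lift or tip them or let them fall, and do not disturb the shot glass on the riser, the low tin or the spice jar.

Things in the scene. Friction and masses are not known exactly. Their poses are not given: they have to be found in the camera images.
- riser: low brown wooden serving riser, fixed to the worktop: a board 200 mm deep (x) by 400 mm long (y) and 16 mm thick on two side panels, its flat top 70 mm above the worktop. Origin under its centre at worktop height; its own -x points to its front edge, which lies 100 mm from the origin and faces the robot; y runs along that edge. It stands turned by up to 0.2 rad either way.
- square_coaster: loose dark grey slate coaster, 96 x 96 mm, 8 mm thick, about 0.18 kg. Origin at the centre of its underside, z up, x and y parallel to its sides. It lies flat on the left or the right half of the riser, at first turned by up to 0.3 rad relative to the riser. It slides on the board with ordinary dry friction and stays where it is left.
- round_coaster: loose dark grey slate coaster, a disc 90 mm in diameter and 8 mm thick, about 0.14 kg. Origin at the centre of its underside, z up. It lies flat on the other half of the riser and slides with ordinary dry friction.
- shot_glass: clear shot glass 48 mm in diameter, 58 mm tall, loose on the riser between the two coasters; leave it alone. Origin at the centre of its foot.
- nutmeg_tin: low round tin with a pale grey lid, 57 mm in diameter, 39 mm tall, loose on the worktop to the left of the riser; leave it alone. Origin at the centre of its foot.
- spice_jar: small glass spice jar with a red cap, 45 mm in diameter, 106 mm tall, loose on the worktop to the right of the riser; leave it alone. Origin at the centre of its foot.

How it is judged:
By the outcome, as a careful person would: the job done as asked, in the order asked, and still so for the second after the job is handed in, with the robot touching nothing.
It also fails if it takes over 58 s, if anything falls off the work surface, if the arm or the gripper's body presses on something with over 40 N, if the wrist force passes 120 N, or if a joint passes its speed limit or range.

## Working session

There is one attempt and no reset: what is moved stays moved. The work goes in short steps, Python scripts to look and compute and a shell command to move; the robot and the scene stay as the last step left them, time stands still between calls to the robot, and variables do not carry over. Pictures are saved under pics/ and viewed, at most 10 in all, crops included, and the job is handed in when it is done.

```bash
ls; mkdir -p pics; python3 - <<'E'
from workcell import bot, imaging, sense
import cv2
for n in("scene","top"):
    im=imaging.capture(n); cv2.imwrite(f"pics/{n}0.png",im[:,:,::-1])
    print(imaging.camera_info(n))
s=sense();print(s)
E
```

```text
inch.py
pics
workcell.py
{'camera_matrix': array([[403.54124737,   0.        , 283.9785362 ],
       [  0.        , 403.54124737, 206.14596868],
       [  0.        ,   0.        ,   1.        ]]), 'rvec': array([ 2.19994457, -1.16154781,  0.429735  ]), 'tvec': array([-256.64222391,  375.79754454, 1029.33979188])}
{'camera_matrix': array([[379.17610103,   0.        , 276.49345184],
       [  0.        , 379.17610103, 210.11405919],
       [  0.        ,   0.        ,   1.        ]]), 'rvec': array([ 2.20974856, -2.18482155,  0.08498709]), 'tvec': array([  15.48099538,  504.56184075, 1110.74396169])}
{'clock': 0.1, 'q': array([-1.3485429 ,  0.42666467,  0.07391154,  1.60650929, -0.03410581,
        1.11082287, -0.06710348]), 'joint_velocities': array([ 0.00210435, -0.00013367, -0.00115746, -0.00071701,  0.00071862,
       -0.00059211,  0.0007519 ]), 'joint_efforts': array([ 9.37018893e-03, -9.51520729e+01,  3.77206877e+00, -4.64397418e+01,
        1.98392785e-02,  6.61696991e-03, -1.20842597e-04]), 'eef_pos': array([245.11988427, 628.53841532, 230.70045196]), 'ee_rot': array([-5.80709865e-01, -3.08733892e+00,  1.78667718e-03]), 'ft_force': array([ 0.47887694,  0.64168145, -0.37665572]), 'ft_torque': array([ 0.01411592, -0.0565198 , -0.0084015 ]), 'finger_force': 0.0, 'gripper_width': 85.35049565348874}
```

View pics/top0.png

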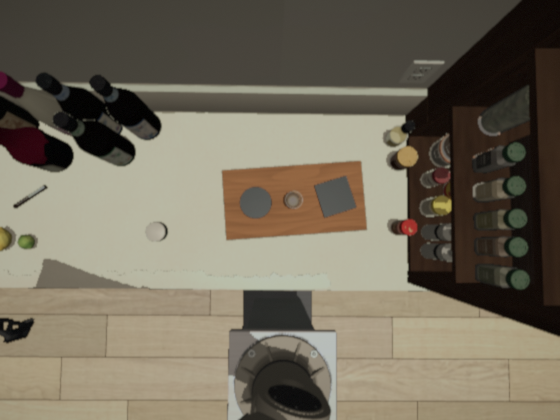

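View pics/scene0.png

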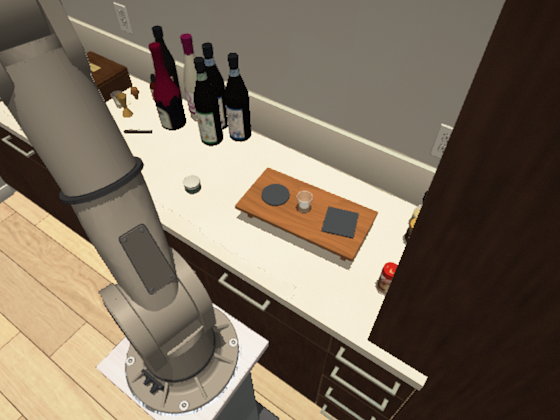

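The top view shows the riser with corners near (222,170), (361,161), (366,230) and (227,240). The round coaster is at (255,202), the glass at (292,200), the square at (335,197), the tin at (156,231) and the jar at (408,228). The scene view agrees.

```bash
cat > h.py <<'E'
import cv2, numpy as np
from workcell import bot, imaging, sense
from scipy.spatial.transform import Rotation as R
def to_world(cam,px,z):
    c=imaging.camera_info(cam); K=c["camera_matrix"]; Rm=cv2.Rodrigues(c["rvec"])[0]; t=np.ravel(c["tvec"])
    px=np.atleast_2d(np.asarray(px,float)); d=np.c_[px,np.ones(len(px))]@np.linalg.inv(K).T@Rm
    o=-Rm.T@t
    return (o+d*((z-o[2])/d[:,2])[:,None])[:,:2]
def big(mask):
    cs,_=cv2.findContours(mask.astype(np.uint8),cv2.RETR_EXTERNAL,cv2.CHAIN_APPROX_NONE)
    return sorted(cs,key=cv2.contourArea,reverse=True)
def rect(p):
    (c,wh,a)=cv2.minAreaRect(p.astype(np.float32)); return np.round(c,1),np.round(wh,1),round(a,2)
def look(cam,img,roi):
    x0,y0,x1,y1=roi; S=4
    im=cv2.resize(img[y0:y1,x0:x1],None,fx=S,fy=S,interpolation=cv2.INTER_CUBIC).astype(int)
    r,g,b=im[...,0],im[...,1],im[...,2]
    up=lambda c:(c[:,0,:]+0.5)/S-0.5+[x0,y0]
    br=big((r-b>35))[0]; W=to_world(cam,up(br),70)
    print(cam,"riser",rect(W))
    inside=cv2.drawContours(np.zeros(r.shape,np.uint8),[cv2.convexHull(br)],-1,1,-1)
    dark=(abs(r-b)<25)&(r<95)&(inside>0)
    for c in big(dark)[:3]:
        w=to_world(cam,up(c),78); print(" dark",rect(w),"circ",np.round(cv2.minEnclosingCircle(w.astype(np.float32))[0],1),np.round(cv2.minEnclosingCircle(w.astype(np.float32))[1],1))
E
python3 - <<'E'
import cv2
from h import *
for cam,roi in(("top",(210,150,380,250)),("scene",(225,160,385,265))):
    look(cam,cv2.imread(f"pics/{cam}0.png")[:,:,::-1],roi)
print(to_world("top",[[292,200]],85),to_world("top",[[156,231]],39),to_world("top",[[408,228]],106))
c=imaging.camera_info("wrist");print(c)
s=sense();print(R.from_rotvec(s["ee_rot"]).as_matrix().round(3))
E
```

```text
top riser (array([531.6, -26.7]), array([199.8, 399.7]), 4.75)
 dark (array([ 542.2, -141.2]), array([93.3, 93.9]), 17.71) circ [ 541.6 -141.2] 63.7
 dark (array([522.7,  81.3]), array([83.8, 86.3]), 0.73) circ [521.8  81.8] 43.7
scene riser (array([514.5, -32.1]), array([245. , 411.3]), 4.63)
 dark (array([ 541.5, -143.5]), array([97.8, 93.9]), 18.19) circ [ 541.5 -144. ] 65.4
 dark (array([522.6,  79.9]), array([89.4, 85.8]), 34.42) circ [522.2  80. ] 45.4
 dark (array([ 445. , -238.8]), array([0.8, 0. ]), -152.03) circ [ 445.  -238.8] 0.4
[[528.84796058 -20.7556307 ]] [[438.43781082 368.40499324]] [[ 453.92790863 -338.05115324]]
{'camera_matrix': array([[336.54002247,   0.        , 276.86653106],
       [  0.        , 336.54002247, 207.36546413],
       [  0.        ,   0.        ,   1.        ]]), 'tool_from_camera': array([[ 2.22338018e-05, -9.49527598e-01, -3.13683502e-01,
         8.02597718e+01],
       [ 9.99999983e-01, -3.68574896e-05,  1.82448246e-04,
        -2.33664079e-01],
       [-1.84801232e-04, -3.13683501e-01,  9.49527581e-01,
        -1.43289792e+02],
       [ 0.00000000e+00,  0.00000000e+00,  0.00000000e+00,
         1.00000000e+00]])}
[[-0.932  0.363 -0.   ]
 [ 0.363  0.932 -0.001]
 [-0.    -0.001 -1.   ]]
```

Units first: shifts go in shares of 0.25 m and turns go in shares of 45 degrees. So -0.114 rad / 0.7854 = -0.1451.

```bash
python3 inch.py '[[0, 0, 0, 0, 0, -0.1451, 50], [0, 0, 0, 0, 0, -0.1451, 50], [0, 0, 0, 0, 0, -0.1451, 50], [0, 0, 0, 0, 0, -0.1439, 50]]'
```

```text
refused: ROWS must be an object with the rows under "segments". Nothing was moved.
```

Refused on format, not on reach. It needs an object with the rows under "segments".

```bash
python3 inch.py '{"segments": [[0, 0, 0, 0, 0, -0.1451, 50], [0, 0, 0, 0, 0, -0.1451, 50], [0, 0, 0, 0, 0, -0.1451, 50], [0, 0, 0, 0, 0, -0.1439, 50]]}'
python3 inch.py '{"segments": [[-0.05, -0.128, 0, 0, 0, 0, 50], [-0.05, -0.128, 0, 0, 0, 0, 50], [-0.05, -0.128, 0, 0, 0, 0, 50], [-0.05, -0.128, 0, 0, 0, 0, 50], [-0.05, -0.128, 0, 0, 0, 0, 50]]}'
```

```text
clock: 0.43
eef_pos: [245.1, 628.6, 230.9]
ee_rot: [0.14, -3.138, 0.001]
ft_force: [-0.1, -1.2, 0.8]
gripper_width: 50.4
finger_force: 0.0
clock: 0.85
eef_pos: [321.2, 472.8, 231.0]
ee_rot: [0.131, -3.139, 0.001]
ft_force: [0.7, 0.8, 0.4]
gripper_width: 49.8
finger_force: 0.0
```

```bash
python3 inch.py '{"segments": [[-0.05, -0.128, 0, 0, 0, 0, 50], [-0.05, -0.128, 0, 0, 0, 0, 50], [-0.05, -0.128, 0, 0, 0, 0, 50], [-0.05, -0.128, 0, 0, 0, 0, 50], [-0.05, -0.128, 0, 0, 0, 0, 50]]}' | grep eef
python3 inch.py '{"segments": [[-0.05, -0.128, 0, 0, 0, 0, 50], [-0.05, -0.128, 0, 0, 0, 0, 50], [-0.05, -0.128, 0, 0, 0, 0, 50], [-0.05, -0.128, 0, 0, 0, 0, 50], [-0.05, -0.128, 0, 0, 0, 0, 50]]}' | grep eef
python3 inch.py '{"segments": [[-0.05, -0.128, 0, 0, 0, 0, 50], [-0.05, -0.128, 0, 0, 0, 0, 50], [-0.05, -0.128, 0, 0, 0, 0, 50], [-0.05, -0.128, 0, 0, 0, 0, 50], [-0.05, -0.128, 0, 0, 0, 0, 50]]}' | grep eef
cat >> h.py <<'E'
def todo(u,v,z,yaw=np.radians(4.75),c=(531.6,-26.7)):
    "tool-axis shift to riser coords (u,v,z), and remaining rz"
    s=sense(); M=R.from_rotvec(s["ee_rot"]); p=s["eef_pos"]
    g=np.array([c[0]+u*np.cos(yaw)-v*np.sin(yaw),c[1]+u*np.sin(yaw)+v*np.cos(yaw),z])
    T=R.from_matrix([[-np.cos(yaw),-np.sin(yaw),0],[-np.sin(yaw),np.cos(yaw),0],[0,0,-1]])
    print("t",s["clock"],"shift",M.inv().apply(g-p).round(1),"turn",(M.inv()*T).as_rotvec().round(4),"F",s["ft_force"].round(1),"w",round(s["gripper_width"],1))
E
python3 -c "
from h import *
todo(82,-116,231)"
```

```text
eef_pos: [396.7, 318.6, 231.2]
eef_pos: [472.2, 164.4, 231.3]
eef_pos: [547.8, 10.2, 231.3]
t 2.1 shift [ -62.7 -151.4    0.2] turn [-0.     -0.0002  0.0003] F [ 0.3  0.7 -0. ] w 49.6
```

To row units: -30.3 mm / 250 = -0.1212, -12.5 mm / 250 = -0.05.

```bash
python3 inch.py '{"segments": [[-0.05, -0.1212, 0, 0, 0, 0, 50], [-0.05, -0.1212, 0, 0, 0, 0, 50], [-0.05, -0.1212, 0, 0, 0, 0, 50], [-0.05, -0.1212, 0, 0, 0, 0, 50], [-0.05, -0.1212, 0, 0, 0, 0, 50]]}' | grep eef
python3 inch.py '{"segments": [[0, 0, 0.12, 0, 0, 0, 50], [0, 0, 0.12, 0, 0, 0, 50], [0, 0, 0.12, 0, 0, 0, 50], [0, 0, 0.12, 0, 0, 0, 50], [0, 0, 0.084, 0, 0, 0, 50]]}'|grep -E "eef|ft"
python3 - <<'E'
from h import *
todo(82,-116,90)
im=imaging.capture("wrist");cv2.imwrite("pics/w1.png",im[:,:,::-1])
E
```

```text
eef_pos: [622.7, -135.5, 231.0]
eef_pos: [621.1, -133.7, 87.4]
ft_force: [0.6, -0.1, 0.3]
t 2.9333 shift [-1.7 -1.9 -2.6] turn [ 0.0004 -0.0027  0.0002] F [ 0.6 -0.1  0.3] w 50.1
```

View pics/w1.png

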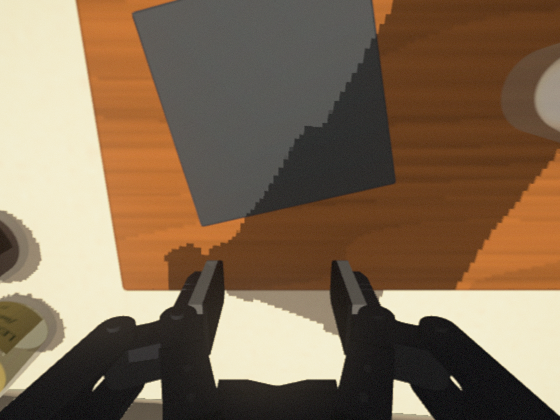

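The wrist view shows the fingertips at (215,265) and (340,265), just behind the square coaster. Its back edge runs from (203,226) to (396,183), there is a clear gap, and the glass is well off at (555,95). Next I probe down gently.

To row units: 4 mm / 250 = 0.016, 2 mm / 250 = 0.008.

```bash
python3 inch.py '{"segments": [[0, 0, 0.016, 0, 0, 0, 50], [0, 0, 0.016, 0, 0, 0, 50], [0, 0, 0.008, 0, 0, 0, 50], [0, 0, 0, 0, 0, 0, 50]]}'|grep -E "eef|ft"
for i in 1; do python3 inch.py '{"segments": [[0, 0, 0.006, 0, 0, 0, 50], [0, 0, 0, 0, 0, 0, 50]]}'|grep -E "eef|ft"; done
python3 inch.py '{"segments": [[0, 0, 0.006, 0, 0, 0, 50], [0, 0, 0, 0, 0, 0, 50]]}'|grep -E "eef|ft"
python3 -c "
from h import *
todo(82,-116,73)"
```

```text
eef_pos: [622.9, -134.0, 81.2]
ft_force: [0.6, -0.4, -0.2]
eef_pos: [622.7, -134.0, 79.5]
ft_force: [-1.3, 0.4, -0.5]
eef_pos: [622.4, -133.9, 77.4]
ft_force: [-0.2, -1.1, -0.5]
t 3.65 shift [-0.4 -1.6  4.4] turn [-0.      0.0002  0.0003] F [-0.2 -1.1 -0.5] w 49.9
```

To row units: 2 mm / 250 = 0.008, -1.6 mm / 250 = -0.0064.

```bash
python3 inch.py '{"segments": [[0, -0.0064, 0.008, 0, 0, 0, 50], [0, 0, 0, 0, 0, 0, 50]]}'|grep -E "eef|ft"
python3 inch.py '{"segments": [[0, 0, 0.0048, 0, 0, 0, 50], [0, 0, 0, 0, 0, 0, 50]]}'|grep -E "eef|ft"
python3 inch.py '{"segments": [[0, 0, 0.0048, 0, 0, 0, 50], [0, 0, 0, 0, 0, 0, 50]]}'|grep -E "eef|ft"
```

```text
eef_pos: [622.4, -135.9, 75.1]
ft_force: [-0.4, -0.3, -0.4]
eef_pos: [622.4, -135.7, 73.9]
ft_force: [-0.4, 0.3, 0.4]
eef_pos: [622.4, -135.5, 72.7]
ft_force: [-0.6, -0.1, -0.3]
```

To row units: 1.2 mm / 250 = 0.0048.

```bash
python3 inch.py '{"segments": [[0, 0, 0.0048, 0, 0, 0, 50], [0, 0, 0, 0, 0, 0, 50]]}'|grep -E "eef|ft"
python3 inch.py '{"segments": [[0, 0, 0.004, 0, 0, 0, 50], [0, 0, 0, 0, 0, 0, 50]]}'|grep -E "eef|ft"
python3 - <<'E'
from h import *
im=imaging.capture("wrist");cv2.imwrite("pics/w2.png",im[:,:,::-1])
E
```

```text
eef_pos: [622.4, -135.5, 71.5]
ft_force: [-0.1, 0.1, -0.6]
eef_pos: [622.4, -135.6, 70.5]
ft_force: [0.0, 0.6, 0.5]
```

View pics/w2.png

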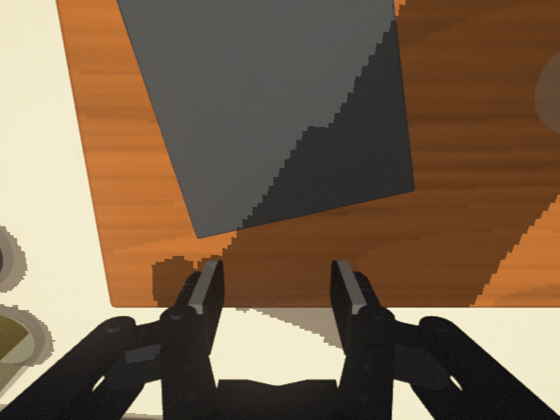

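The tips at (215,265) and (342,265) are still just above the board, with no contact yet. I keep probing.

To row units: 1 mm / 250 = 0.004.

```bash
python3 inch.py '{"segments": [[0, 0, 0.004, 0, 0, 0, 50], [0, 0, 0, 0, 0, 0, 50]]}'|grep -E "eef|ft"
python3 inch.py '{"segments": [[0, 0, 0.004, 0, 0, 0, 50], [0, 0, 0, 0, 0, 0, 50]]}'|grep -E "eef|ft"
python3 inch.py '{"segments": [[0, 0, 0.0028, 0, 0, 0, 50], [0, 0, 0, 0, 0, 0, 50]]}'|grep -E "eef|ft"
```

```text
eef_pos: [622.5, -135.6, 69.6]
ft_force: [-0.8, -1.0, 0.5]
eef_pos: [622.4, -135.6, 68.5]
ft_force: [-0.3, 0.9, 0.0]
eef_pos: [622.5, -135.6, 67.9]
ft_force: [0.2, -0.0, 0.0]
```

To row units: 0.8 mm / 250 = 0.0032.

```bash
python3 inch.py '{"segments": [[0, 0, 0.0032, 0, 0, 0, 50], [0, 0, 0, 0, 0, 0, 50]]}'|grep -E "eef|ft"
python3 inch.py '{"segments": [[0, 0, 0.0032, 0, 0, 0, 50], [0, 0, 0, 0, 0, 0, 50]]}'|grep -E "eef|ft"
```

```text
eef_pos: [622.5, -135.6, 67.1]
ft_force: [-0.7, 0.4, 0.5]
eef_pos: [622.6, -135.6, 67.1]
ft_force: [-4.2, 0.9, 12.2]
```

To row units: 4 mm / 250 = 0.016, -3.8 mm / 250 = -0.0152.

```bash
python3 inch.py '{"segments": [[0, 0, -0.0152, 0, 0, 0, 50], [0.016, 0, 0, 0, 0, 0, 50], [0.016, 0, 0, 0, 0, 0, 50], [0.016, 0, 0, 0, 0, 0, 50], [0.016, 0, 0, 0, 0, 0, 50]]}'|grep -E "eef|ft"
python3 inch.py '{"segments": [[0.016, 0, 0, 0, 0, 0, 50], [0.016, 0, 0, 0, 0, 0, 50], [0.016, 0, 0, 0, 0, 0, 50], [0.016, 0, 0, 0, 0, 0, 50], [0.016, 0, 0, 0, 0, 0, 50]]}'|grep -E "eef|ft"
python3 inch.py '{"segments": [[0.016, 0, 0, 0, 0, 0, 50], [0.016, 0, 0, 0, 0, 0, 50], [0.016, 0, 0, 0, 0, 0, 50], [0.016, 0, 0, 0, 0, 0, 50], [0.016, 0, 0, 0, 0, 0, 50]]}'|grep -E "eef|ft"
python3 - <<'E'
from h import *
todo(-25,-116,70)
im=imaging.capture("wrist");cv2.imwrite("pics/w3.png",im[:,:,::-1])
E
```

```text
eef_pos: [606.1, -137.0, 70.2]
ft_force: [2.0, -1.2, -0.6]
eef_pos: [586.2, -138.6, 70.2]
ft_force: [1.0, -0.5, -0.2]
eef_pos: [566.3, -140.2, 70.2]
ft_force: [1.1, -0.3, -0.3]
t 6.6167 shift [50.2  0.   0.2] turn [0.     0.0001 0.0002] F [ 1.1 -0.3 -0.3] w 49.8
```

View pics/w3.png

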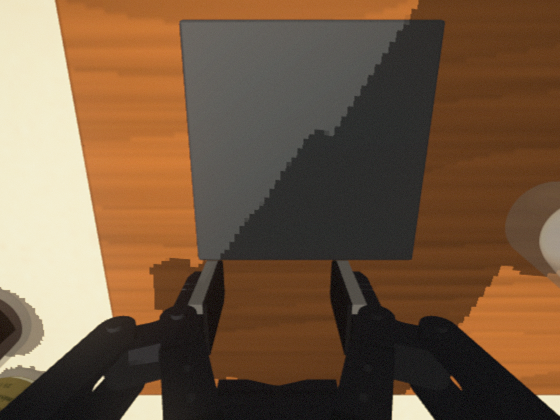

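The square coaster is now flush against both fingers. Its corners are (181,20), (443,20), (413,259) and (198,259).

```bash
cat >> h.py <<'E'
def wrist_uv(px,z,yaw=np.radians(4.75),c=(531.6,-26.7)):
    s=sense(); M=R.from_rotvec(s["ee_rot"]).as_matrix(); i=imaging.camera_info("wrist"); T=i["tool_from_camera"]
    px=np.atleast_2d(np.asarray(px,float)); d=np.c_[px,np.ones(len(px))]@np.linalg.inv(i["camera_matrix"]).T@T[:3,:3].T@M.T
    o=M@T[:3,3]+s["eef_pos"]; w=(o+d*((z-o[2])/d[:,2])[:,None])[:,:2]-c
    return w@np.array([[np.cos(yaw),-np.sin(yaw)],[np.sin(yaw),np.cos(yaw)]])
E
python3 -c "
from h import *
print(wrist_uv([[181,20],[443,20],[413,259],[198,259]],78).round(1))"
```

```text
[[ -81.9 -150.8]
 [ -81.9  -56.9]
 [  13.1  -55.7]
 [  13.1 -151.7]]
```

To row units: 4 mm / 250 = 0.016.

```bash
python3 inch.py '{"segments": [[0.016, 0, 0, 0, 0, 0, 50], [0.016, 0, 0, 0, 0, 0, 50], [0.016, 0, 0, 0, 0, 0, 50], [0.016, 0, 0, 0, 0, 0, 50], [0.016, 0, 0, 0, 0, 0, 50]]}'|grep -E "eef|ft"
python3 inch.py '{"segments": [[0.016, 0, 0, 0, 0, 0, 50], [0.016, 0, 0, 0, 0, 0, 50], [0.016, 0, 0, 0, 0, 0, 50], [0.016, 0, 0, 0, 0, 0, 50], [0.016, 0, 0, 0, 0, 0, 50]]}'|grep -E "eef|ft"
python3 inch.py '{"segments": [[0.016, 0, 0, 0, 0, 0, 50], [0.012, 0, 0, 0, 0, 0, 50], [0.0064, 0, 0, 0, 0, 0, 50], [0, 0, 0, 0, 0, 0, 50]]}'|grep -E "eef|ft"
python3 - <<'E'
from h import *
todo(-25,-116,70)
im=imaging.capture("wrist");cv2.imwrite("pics/w4.png",im[:,:,::-1])
im=imaging.capture("top");cv2.imwrite("pics/t4.png",im[:,:,::-1])
E
```

```text
eef_pos: [546.4, -142.0, 70.3]
ft_force: [0.8, 0.4, 0.3]
eef_pos: [526.5, -143.6, 70.3]
ft_force: [1.3, 1.0, 0.0]
eef_pos: [517.8, -144.3, 70.2]
ft_force: [0.5, -0.9, 0.8]
t 7.8333 shift [1.5 0.  0.2] turn [ 0.0001 -0.0005  0.0001] F [ 0.5 -0.9  0.8] w 50.1
```

View pics/w4.png

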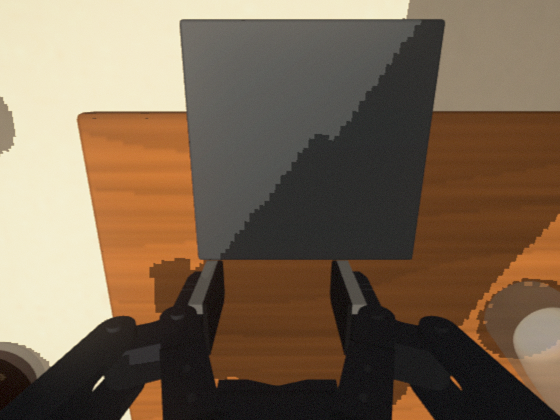

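The coaster now overhangs. The riser's front edge is at row 112 (columns 80 to 559) and parallel to the coaster's front edge at row 20.

```bash
python3 -c "
from h import *
print(wrist_uv([[181,20],[443,20],[413,259],[198,259]],78).round(1),wrist_uv([[95,112.5],[550,112]],70).round(1))"
```

```text
[[-129.5 -150.7]
 [-129.5  -56.9]
 [ -34.6  -55.6]
 [ -34.6 -151.6]] [[ -97.2 -191. ]
 [ -97.5   -4.2]]
```

To row units: -34 mm / 250 = -0.136, -33 mm / 250 = -0.132.

```bash
python3 inch.py '{"segments": [[-0.02, 0, 0, 0, 0, 0, 50], [-0.04, 0, 0, 0, 0, 0, 50], [0, 0, -0.132, 0, 0, 0, 50], [0, 0, -0.132, 0, 0, 0, 50], [0, 0, -0.136, 0, 0, 0, 50]]}'|grep -E "eef|ft"
python3 inch.py '{"segments": [[-0.048, 0.112, 0, 0, 0, 0, 50], [-0.048, 0.112, 0, 0, 0, 0, 50], [-0.048, 0.112, 0, 0, 0, 0, 50], [-0.048, 0.112, 0, 0, 0, 0, 50], [-0.048, 0.112, 0, 0, 0, 0, 50]]}'|grep -E "eef|ft"
python3 inch.py '{"segments": [[-0.048, 0.112, 0, 0, 0, 0, 50], [-0.048, 0.112, 0, 0, 0, 0, 50], [-0.048, 0.112, 0, 0, 0, 0, 50], [0, 0, 0, 0, 0, 0, 50]]}'|grep -E "eef|ft"
python3 - <<'E'
from h import *
todo(80,108,90)
im=imaging.capture("wrist");cv2.imwrite("pics/w5.png",im[:,:,::-1])
E
```

```text
eef_pos: [533.6, -142.9, 171.0]
ft_force: [0.1, -0.1, 0.4]
eef_pos: [582.5, 3.4, 170.4]
ft_force: [0.4, -0.5, -0.5]
eef_pos: [612.0, 95.8, 169.8]
ft_force: [-0.4, 0.5, 0.5]
t 9.1 shift [10.4 -7.5 79.8] turn [0.002  0.0005 0.0073] F [-0.4  0.5  0.5] w 50.0
```

View pics/w5.png

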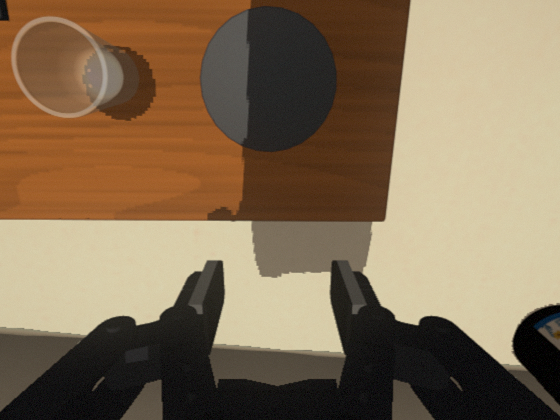

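The round coaster is centred near (268,80), the glass stands clear at left (105,75), and a bottle at far right (545,320) is out of the way.

To row units: 25 mm / 250 = 0.1, 8 mm / 250 = 0.032, 0.007 rad / 0.7854 = 0.0089.

```bash
python3 -c "
from h import *
print(wrist_uv([[200,82],[337,80],[268,6],[268,152]],78).round(1))"
python3 inch.py '{"segments": [[0.032, -0.03, 0.1, 0, 0, 0.0089, 50], [0, 0, 0.1, 0, 0, 0, 50], [0, 0, 0.1, 0, 0, 0, 50], [0, 0, 0, 0, 0, 0, 50], [0, 0, 0, 0, 0, 0, 50]]}'|grep -E "eef|ft"
python3 -c "
from h import *
todo(80,108,70)"
```

```text
[[  0.4  61.1]
 [ -1.3 150.7]
 [-43.6 105.8]
 [ 45.9 105.5]]
eef_pos: [602.7, 79.4, 94.7]
ft_force: [0.5, -0.8, 1.2]
t 9.5667 shift [-0.4  8.2 24.7] turn [-0.0008 -0.0022 -0.0074] F [ 0.5 -0.8  1.2] w 49.9
```

To row units: 10 mm / 250 = 0.04, 6.7 mm / 250 = 0.0268, -0.0074 rad / 0.7854 = -0.0094.

```bash
python3 inch.py '{"segments": [[0, 0.0268, 0.04, 0, 0, -0.0094, 50], [0, 0, 0.032, 0, 0, 0, 50], [0, 0, 0.016, 0, 0, 0, 50], [0, 0, 0, 0, 0, 0, 50], [0, 0, 0, 0, 0, 0, 50]]}'|grep -E "eef|ft"
python3 -c "
from h import *
todo(80,106.5,70)"
```

```text
eef_pos: [602.5, 86.7, 73.4]
ft_force: [0.2, 0.2, 0.5]
t 9.9833 shift [ 0.1 -0.6  3.4] turn [-0.0001  0.      0.0006] F [0.2 0.2 0.5] w 49.8
```

To row units: 5 mm / 250 = 0.02, 4 mm / 250 = 0.016.

```bash
python3 inch.py '{"segments": [[0, 0, 0.0132, 0, 0, 0, 50], [0.02, 0, 0, 0, 0, 0, 50], [0.02, 0, 0, 0, 0, 0, 50], [0.02, 0, 0, 0, 0, 0, 50], [0.016, 0, 0, 0, 0, 0, 50]]}'|grep -E "eef|ft"
python3 inch.py '{"segments": [[0.016, 0, 0, 0, 0, 0, 50], [0.016, 0, 0, 0, 0, 0, 50], [0.016, 0, 0, 0, 0, 0, 50], [0.016, 0, 0, 0, 0, 0, 50], [0.016, 0, 0, 0, 0, 0, 50]]}'|grep -E "eef|ft"
python3 inch.py '{"segments": [[0.016, 0, 0, 0, 0, 0, 50], [0.016, 0, 0, 0, 0, 0, 50], [0.016, 0, 0, 0, 0, 0, 50], [0.016, 0, 0, 0, 0, 0, 50], [0.016, 0, 0, 0, 0, 0, 50]]}'|grep -E "eef|ft"
python3 inch.py '{"segments": [[0.016, 0, 0, 0, 0, 0, 50], [0.016, 0, 0, 0, 0, 0, 50], [0.016, 0, 0, 0, 0, 0, 50], [0.016, 0, 0, 0, 0, 0, 50], [0.016, 0, 0, 0, 0, 0, 50]]}'|grep -E "eef|ft"
python3 inch.py '{"segments": [[0.016, 0, 0, 0, 0, 0, 50], [0.016, 0, 0, 0, 0, 0, 50], [0.016, 0, 0, 0, 0, 0, 50], [0, 0, 0, 0, 0, 0, 50]]}'|grep -E "eef|ft"
python3 - <<'E'
from h import *
todo(-37,106.5,70)
im=imaging.capture("wrist");cv2.imwrite("pics/w6.png",im[:,:,::-1])
E
```

```text
eef_pos: [582.7, 85.0, 70.0]
ft_force: [0.6, 0.8, -0.4]
eef_pos: [563.4, 83.5, 70.0]
ft_force: [0.7, 0.5, 0.0]
eef_pos: [543.3, 81.8, 69.9]
ft_force: [0.9, 0.9, 1.2]
eef_pos: [523.3, 80.1, 69.9]
ft_force: [1.7, -0.3, 0.2]
eef_pos: [510.9, 79.0, 69.9]
ft_force: [-0.3, -0.0, -0.5]
t 11.9833 shift [25.1 -0.6 -0.1] turn [ 0.     -0.0007  0.0006] F [-0.3 -0.  -0.5] w 50.4
```

View pics/w6.png

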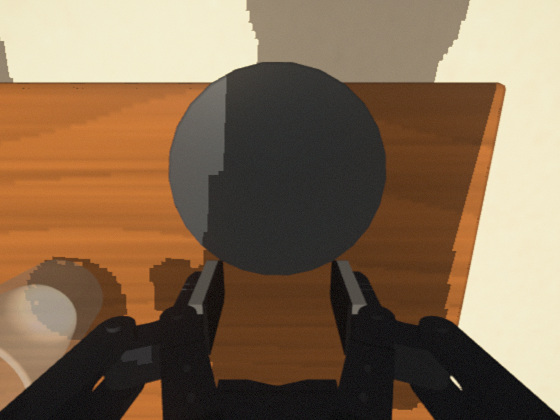

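The disc is cradled by the fingers, with its front at row 62 and back at row 275. The riser edge is at row 83, and the glass at the lower left is untouched.

```bash
python3 -c "
from h import *
print(wrist_uv([[277,62],[277,275],[169,168],[386,168]],78).round(1),wrist_uv([[20,83],[450,83.5]],70).round(1))"
```

```text
[[-103.9  106.7]
 [ -15.   106.8]
 [ -64.1   62.8]
 [ -64.2  151.2]] [[-96.8   4.1]
 [-96.8 175.9]]
```

To row units: 4 mm / 250 = 0.016.

```bash
python3 inch.py '{"segments": [[0.016, 0, 0, 0, 0, 0, 50], [0.016, 0, 0, 0, 0, 0, 50], [0.016, 0, 0, 0, 0, 0, 50], [0.016, 0, 0, 0, 0, 0, 50], [0.016, 0, 0, 0, 0, 0, 50]]}'|grep -E "eef|ft"
python3 inch.py '{"segments": [[0.0104, 0, 0, 0, 0, 0, 50], [0, 0, 0, 0, 0, 0, 50], [0, 0, 0, 0, 0, 0, 50], [-0.02, 0, 0, 0, 0, 0, 50], [-0.028, 0, 0, 0, 0, 0, 50]]}'|grep -E "eef|ft"
python3 inch.py '{"segments": [[0, 0, -0.12, 0, 0, 0, 50], [0, 0, -0.14, 0, 0, 0, 50], [0, 0, -0.14, 0, 0, 0, 50], [0, 0, 0, 0, 0, 0, 50], [0, 0, 0, 0, 0, 0, 50]]}'|grep -E "eef|ft"
python3 - <<'E'
from h import *
im=imaging.capture("wrist");cv2.imwrite("pics/w7.png",im[:,:,::-1])
E
```

```text
eef_pos: [491.4, 77.4, 69.9]
ft_force: [1.0, 0.3, 0.2]
eef_pos: [501.4, 78.4, 69.9]
ft_force: [0.8, 0.8, 0.7]
eef_pos: [503.0, 78.7, 171.8]
ft_force: [0.6, 1.2, -0.4]
```

View pics/w7.png

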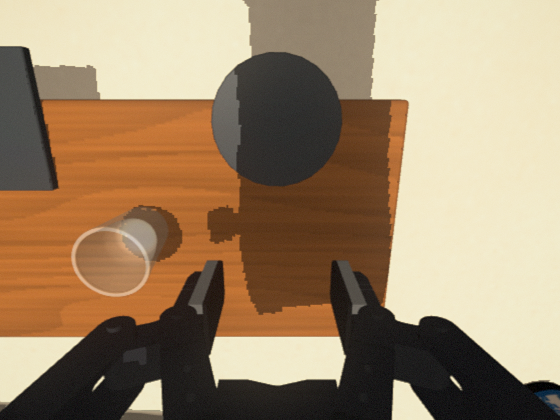

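The disc spans rows 52 to 185 with the riser edge at row 100. The square coaster at left spans rows 46 to 189, and the glass stands upright at (140,240). I raise the arm clear and verify from above.

To row units: -40 mm / 250 = -0.16, 36 mm / 250 = 0.144.

```bash
python3 -c "
from h import *
print(wrist_uv([[277,52],[277,186],[20,46.5],[30,189.5]],78).round(1),wrist_uv([[80,100],[380,100]],70).round(1))"
python3 inch.py '{"segments": [[0, 0, -0.16, 0, 0, 0, 50], [0, 0, -0.16, 0, 0, 0, 50], [-0.04, 0.144, 0, 0, 0, 0, 50], [-0.04, 0.144, 0, 0, 0, 0, 50], [-0.02, 0.144, 0, 0, 0, 0, 50]]}'|grep -E "eef|ft"
python3 inch.py '{"segments": [[0, 0.16, 0, 0, 0, 0, 50], [0, 0.16, 0, 0, 0, 0, 50], [0, 0.16, 0, 0, 0, 0, 50], [0, 0.16, 0, 0, 0, 0, 50], [0, 0, 0, 0, 0, 0, 50]]}'|grep -E "eef|ft"
python3 - <<'E'
from h import *
for cam,roi in(("top",(210,150,380,250)),("scene",(225,160,385,265))):
    im=imaging.capture(cam);cv2.imwrite(f"pics/{cam}9.png",im[:,:,::-1])
    look(cam,im,roi)
E
```

```text
[[-127.9  107. ]
 [ -39.4  107.1]
 [-130.9  -56.5]
 [ -36.7  -71.8]] [[-98.4 -28.7]
 [-98.6 178.1]]
eef_pos: [517.8, 189.3, 249.6]
ft_force: [1.1, -0.5, 0.1]
eef_pos: [500.8, 355.9, 247.5]
ft_force: [-1.7, 0.5, -0.8]
top riser (array([531.1, -26.7]), array([201.2, 400.2]), 4.78)
 dark (array([491.9, -88.2]), array([7. , 2.1]), 0.25) circ [491.9 -88.2] 3.7
scene riser (array([500.1, -33.1]), array([274.1, 411.5]), 4.49)
 dark (array([ 454.8, -138.3]), array([98.8, 97.2]), 4.65) circ [ 455.5 -139. ] 66.8
 dark (array([437.1,  70.9]), array([90.6, 88.5]), 34.42) circ [437.1  70.2] 46.5
 dark (array([ 444.6, -239. ]), array([0., 0.]), 0.0) circ [ 444.6 -239. ] 0.0
```

View pics/top9.png

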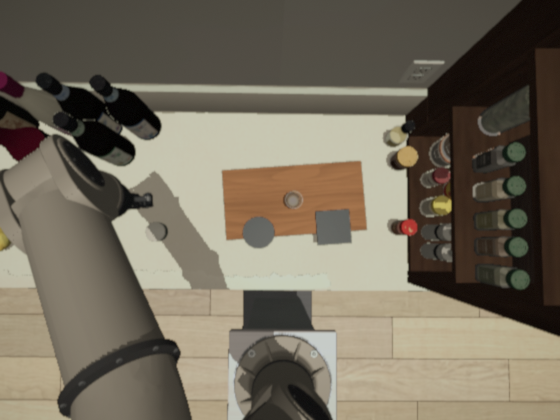

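Both coasters overhang by about a third, roughly 32 of 96 mm and 30 of 90 mm. The square is aligned to the edge, and the glass (292,200), tin (156,231) and jar (408,228) have not moved.

```bash
python3 inch.py '{"segments": [[0, 0, 0, 0, 0, 0, 50], [0, 0, 0, 0, 0, 0, 50]]}'|grep -E "clock|ft"; python3 -c "
from workcell import bot, imaging, sense
print(bot.finish_job())"
```

```text
clock: 14.43
ft_force: [-0.2, -0.7, -0.3]
the job is handed in; nothing more can be done
None
```

Job handed in at 14.4 s: both coasters overhang the front edge by about a third (square about 32 of 96 mm, squared to the edge; round about 30 of 90 mm), and the shot glass, tin and jar were not disturbed.

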